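# Unhook the vial basket into the warming pot

## Robot

A 7-joint arm with a two-finger parallel gripper is mounted at the origin on the work surface. World frame = base frame: x ahead of the robot, y to its left, z up, the work surface at z = 0. Lengths are in m, angles in rad, forces in N, time in s.
With the tool pointing down it reaches from about 0.4 to 0.75 m from the base axis. Payload 19.5 kg.
Tool frame: the origin (TCP) lies on the mounting face of the last link; the fingertips stand 173 mm ahead of it and the grasp point (between the pads) lies 155 mm ahead of it; z points along the fingers, y is the line along which they close (so a half turn about z gives the same grasp; the last joint's range is limited). The gripper opens to 85 mm and grips with 20 to 120 N. Pads are 22 mm wide; open, the fingers measure 114 mm over their backs; the gripper's body (76 mm by 85 mm) begins 54 mm behind the grasp point. The pads swing forward as they close: fully open they stand 13 mm farther back than shut.
Start: joints at [-1.153, 0.707, -0.028, 1.485, 0.022, 0.951, -0.075], TCP at [0.255, 0.515, 0.405] pointing down, gripper open.
Joint ranges: [-2.71, 2.71], [-0.32, 2.16], [-1.57, 1.52], [0, 2.45], [-1.46, 4.6], [0, 2.02], [-2.83, 2.83]. Speed limits (rad/s): [1.89, 1.89, 2.57, 2.57, 3.01, 3.01, 3.01].

## Interface

Orientations are given as a rotation vector (axis times angle).
In Python, from cell import ctrl gives the robot as it stands.
- The arm moves only by the tool send_rows, never from a script. Its argument "series" is text: rows parted by semicolons, each of 7 numbers parted by spaces: the opening, from -1 (shut) to 1 (fully open), so that 0 is half open, then the shift along the tool's x, y, z in mm, then the turn, a rotation vector about the tool's x, y, z in degrees. In form: gripper dx dy dz wx wy wz; .... A call has 1 to 10 rows; each row is the pose to reach, as a shift and turn from the pose commanded when the call began, along the tool's axes at that moment; what a row does not reach only later rows make up. A row lasts 1/10 s, in which the tool goes at most 50 mm and 8.59 degrees, less where a joint would pass 70% of its speed; a pose out of reach is approached as far as the arm can. A call with a gripper value outside its range is refused whole. The fingers move at their own pace and stop on an object; the grip force is fixed at half the most. Time passes only in rows, so rows that repeat a pose let the fingers close. It gives the time, the measured TCP pose, the force, the opening and the grip force at its end, in the units of the state.
- ctrl.get_state(): the state, without advancing time (a new reading comes with each control period).
- ctrl.grab_frame(name): name is "scene" or "side" or "wrist"; returns the picture (480x640x3 uint8, red, green, blue); there is no depth.
- ctrl.camera_params(name): a dict with "K" (3x3 intrinsics, pixels), "view" (4x4, takes a point from world to camera coordinates). Camera axes: x right, y down, z forward; pixel columns grow to the right and rows downward; lengths in m; the calibration is good to about 2 mm. A picture is of the moment at which its call begins: read the wrist's pose just before it. camera_params takes no time and is no camera call; for the wrist camera it gives the pose at the moment of the call.
- ctrl.sign_off(): hands the job in; it is judged then, once.
Trained networks look in the newest picture that a camera, given by its name, has taken for a name from the list of things; names that differ only in an ending like _2 or _b are one class to them, and where a whole thing is asked for, a point or a joint stands for the part that bears it (a point fixed in the world has none). Each returns a list of dicts, best first, with "confidence" (0 to 1); they miss things now and then, are a little off and sometimes report something else, mostly with a low value. They report only what shows in the picture. A call takes as long as a camera call.
- ctrl.silhouettes(camera, query): "mask" (480x640 bool, what is visible of it) and "xy" ([column, row] in pixels, amid what is visible of it).
- ctrl.spot_point(camera, query): "xy" ([column, row] in pixels: a listed point, or the origin of a listed thing).
The state is a dict: "time_s": time; "joints": joint angles; "joint_vel": joint speeds; "joint_efforts": joint torques, N m; "eef_pos": TCP position; "eef_rot": TCP orientation; "force": force on the tool from outside, world axes, zero at the start; "ft_torque": the same for the moment, N m; "width": finger opening in m; "grip_force": force on a finger pad.
Only numpy, scipy, OpenCV 4.12 (cv2) and the standard library are available. Lean on these libraries where they do the work, as an engineer would, in place of code of your own. Each camera call takes 0.05 s, during which the arm holds its last target. There are 200 camera calls.

## Task

First slide the steel pot across the warming plate from the outline circle to the solid dark disc, centred on it, without lifting or tipping it. Then take the vial basket off its safety hook by pushing its bar back against the sprung keeper and lifting it out over the tip, and set it gently down, upright, inside the pot. Let go of everything, and leave the other things on the bench where they are.

Things in the scene. Friction and masses are not known exactly. Their poses are not given: they have to be found in the camera images.
- pot_base (a point): Stainless open pot, round, 124 mm across the rim, 114 mm across the base, 70 mm high, wall 4 mm, floor 5 mm thick, about 0.5 kg (varies), with one stub handle. This point is the centre of its underside (a pot standing on the warming plate has it at 30 mm height); z up, the handle points along -x.
- pot_handle (a point): Centre of the pot's straight black handle: a level bar 16 mm wide (along this frame's y), 14 mm thick, running from 58 to 130 mm from the pot's axis along the pot's -x; this point lies 98 mm from the axis and 60 mm above the pot's underside.
- heat_mark (a point): Centre of the solid dark disc (132 mm diameter, printed flat) on the warming plate: the heated place. Height 30 mm, the plate's top.
- standby_mark (a point): Centre of the other marked place, an outline circle (132 mm) on the same plate, 150 mm from the solid disc, where the pot stands at the start. Either may be the left or the right one.
- plate: Fixed two-place warming plate, white ceramic top, 200 mm (its x) by 310 mm (its y) by 30 mm high; origin at the centre of its underside. The two marks lie along its y, 75 mm either side of the centre.
- basket_grip (a point): Centre of the grey grip bar on top of the rigid vial basket (300 g, varies): bar 12 mm thick (along x), 68 mm long (along y), 22 mm high. Two uprights 6 mm thick at y = -31 and +31 mm carry it and, 62 mm below this point, the round cross bar by which the basket hangs. The basket's underside is 180 mm below this point; z up.
- basket_bar (a point): Centre of the basket's round cross bar (8 mm thick, along y, 62 mm long), 118 mm above the underside; at the start it lies in the hook, and the cup's rim hangs 68 mm below it, under the hook.
- basket_base (a point): Centre of the underside of the basket's cup, a round wire cup 72 mm across and 50 mm high, full of vials. Out of the hook, the bar needs its centre 36 to 46 mm above the hook's floor (higher, the cup meets the hook from below) to be drawn back over the tip, along the stand's -x, until the cup too is past the tip (bar 65 mm or more from the seat); then the basket is free to rise.
- stand: Fixed hook stand: base plate 10 mm high, 110 mm wide (y), from x = -60 to +110 mm; post of 18 mm at x = +94 mm, 160 mm high. Origin on the table straight below the hook's seat. Nothing of it rises above 190 mm.
- hook_seat (a point): Top of the hook's level floor where the bar lies, 160 mm above the table; axes as the stand: -x to the hook's upturned tip, +x to the post. The hook is 14 mm wide (y). The tip's inner face is at x = -12 mm; its lip reaches inward to x = +10 mm, 20 to 26 mm above the floor, so the bar cannot go straight up.
- hook_lip (a point): Inner end of that lip, centre of its edge: 10 mm from the seat towards the post, 23 mm above the hook's floor. The bar pushed towards the post (+x) presses the keeper back and passes the lip once its centre is 14 mm beyond the seat point (25 to 28 mm is comfortable).
- keeper (a joint): Sprung keeper of the hook, a steel flap 23 mm wide standing up across the hook's floor and leaning on the lip; hinged 16 mm below the floor at x = +35 mm from the seat. 0 = shut against the lip, grows (rad) as it is pressed towards the post, to 0.9; about 0.4 to 0.6 lets the bar out. The push at the bar is about 1 to 3 N; it springs shut by itself.
- tall_bottle: Loose amber bottle, 56 mm across, 200 mm tall, standing between the hook stand and the warming plate; origin at the centre of its underside.
- beaker: Loose glass beaker, 64 mm across, 85 mm tall, beside the hanging basket; origin at the centre of its underside.
- jar: Loose glass jar, 60 mm across, 90 mm tall, on the other side of the basket; origin at the centre of its underside.
- vial_rack: Loose grey vial rack, 60 by 100 mm, 40 mm high, in front of the hook stand; origin at the centre of its underside.
- dish: Loose glass dish, 88 mm across, 45 mm high, behind the warming plate; origin at the centre of its underside.
- reagent: Loose white bottle, 56 mm across, 110 mm tall, behind the warming plate; origin at the centre of its underside.
- spatula: Spatula lying on the table in front of the warming plate, 180 mm long, under 25 mm high.

How it is judged:
By the outcome, as a careful person would: the job done as asked, in the order asked, and still so for the second after the job is handed in, with the robot touching nothing.
It also fails if it takes over 69 s, if anything falls off the work surface, if the arm or the gripper's body presses on something with over 40 N, if the wrist force passes 120 N, or if a joint passes its speed limit or range.

## Working session

There is one attempt and no reset: what is moved stays moved. The work goes in short steps, Python scripts to look and compute and a tool call to move; the robot and the scene stay as the last step left them, time stands still between calls to the robot, and variables do not carry over. Pictures are saved under pics/ and viewed, at most 10 in all, crops included, and the job is handed in when it is done.

Besides the shell and the picture viewer there is one more tool, called in YAML: its name, and indented under it one key for each argument. send_rows: Moves the arm, as the interface text tells. Its arguments: {"type":"object","properties":{"series":{"type":"string"}},"required":["series"]}

```bash
mkdir -p pics; ls
cat > h.py <<'E'
import numpy as np, cv2
from scipy.spatial.transform import Rotation as R
from cell import ctrl
def tri(obs):
    """least-squares point from [(cam,xy)]"""
    A=[]
    for c,xy in obs:
        p=ctrl.camera_params(c); P=np.array(p['K'])@np.array(p['view'])[:3]
        A+= [xy[0]*P[2]-P[0], xy[1]*P[2]-P[1]]
    A=np.array(A); A/=np.linalg.norm(A[:,:3],axis=1)[:,None]
    return np.linalg.lstsq(A[:,:3],-A[:,3],rcond=None)[0]
def onz(c,xy,z):
    p=ctrl.camera_params(c); V=np.array(p['view']); K=np.array(p['K'])
    d=V[:3,:3].T@np.linalg.solve(K,[xy[0],xy[1],1]); o=-V[:3,:3].T@V[:3,3]
    return o+d*(z-o[2])/d[2]
def proj(c,X):
    p=ctrl.camera_params(c); q=np.array(p['K'])@(np.array(p['view'])@np.r_[X,1])[:3]; return q[:2]/q[2]
def pose():
    s=ctrl.get_state(); return np.array(s['eef_pos']),R.from_rotvec(s['eef_rot'])
def rel(target, Rt=None):
    p,r=pose(); d=r.inv().apply(np.array(target)-p)*1000
    w=(r.inv()*Rt).as_rotvec(degrees=True) if Rt is not None else np.zeros(3)
    return np.round(d,1),np.round(w,1)
E
python3 - <<'E'
from h import *
s=ctrl.get_state(); print({k:np.round(v,3) for k,v in s.items()}); print(R.from_rotvec(s['eef_rot']).as_matrix().round(3))
for c in ['scene','side']:
    cv2.imwrite(f'pics/{c}0.png',ctrl.grab_frame(c)[...,::-1])
    for q in ['pot_base','pot_handle','heat_mark','standby_mark','basket_grip','basket_bar','basket_base','hook_seat','hook_lip','stand','plate','tall_bottle','beaker','jar','vial_rack','dish','reagent']:
        r=ctrl.spot_point(c,q)
        print(c,q,[(np.round(a['xy'],1).tolist(),round(a['confidence'],2)) for a in r[:2]])
print(ctrl.get_state()['time_s'])
E
```

```text
pics
{'time_s': np.float64(0.0), 'joints': array([-1.153,  0.707, -0.028,  1.485,  0.022,  0.951, -0.075]), 'joint_vel': array([-0.   , -0.002,  0.001,  0.001, -0.   , -0.001,  0.   ]), 'joint_efforts': array([-1.0000e-03, -8.8321e+01,  1.2340e+00, -2.3618e+01,  1.7000e-02,
        6.0000e-03, -0.0000e+00]), 'eef_pos': array([0.255, 0.515, 0.404]), 'eef_rot': array([-7.160e-01, -3.059e+00,  2.000e-03]), 'force': array([-0.805, -0.189,  0.822]), 'ft_torque': array([-0.031, -0.027,  0.037]), 'grip_force': np.float64(0.0), 'width': np.float64(0.085)}
[[-0.896  0.444 -0.   ]
 [ 0.444  0.896 -0.001]
 [-0.    -0.001 -1.   ]]
scene pot_base [([188.6, 225.4], 0.35)]
scene pot_handle [([188.6, 224.7], 0.62)]
scene heat_mark [([251.7, 286.6], 0.8)]
scene standby_mark []
scene basket_grip [([463.1, 245.9], 0.62), ([463.7, 227.6], 0.56)]
scene basket_bar [([454.6, 251.3], 0.74), ([159.7, 348.0], 0.56)]
scene basket_base [([446.5, 285.7], 0.63), ([327.0, 322.0], 0.27)]
scene hook_seat [([453.3, 249.2], 0.94), ([463.7, 247.6], 0.67)]
scene hook_lip [([460.5, 247.5], 0.56)]
scene stand [([441.1, 30
[... 372 characters left out ...]
85.1, 194.5], 0.33)]
side pot_handle [([326.6, 353.4], 0.84)]
side heat_mark [([347.8, 318.6], 0.71)]
side standby_mark [([256.3, 263.8], 0.58)]
side basket_grip [([282.1, 171.9], 0.67)]
side basket_bar [([286.1, 195.6], 0.86)]
side basket_base [([282.7, 233.6], 0.94)]
side hook_seat [([283.8, 198.6], 0.91), ([370.4, 364.4], 0.65)]
side hook_lip [([287.2, 188.5], 0.83)]
side stand [([284.1, 244.2], 0.58), ([285.7, 188.4], 0.53)]
side plate []
side tall_bottle [([343.3, 283.9], 0.83)]
side beaker [([263.2, 232.7], 0.69)]
side jar [([312.0, 263.5], 0.92)]
side vial_rack [([259.7, 262.2], 0.65)]
side dish [([439.7, 361.8], 0.93), ([294.6, 375.9], 0.68)]
side reagent [([407.2, 319.3], 0.97)]
1.8
```

View pics/scene0.png

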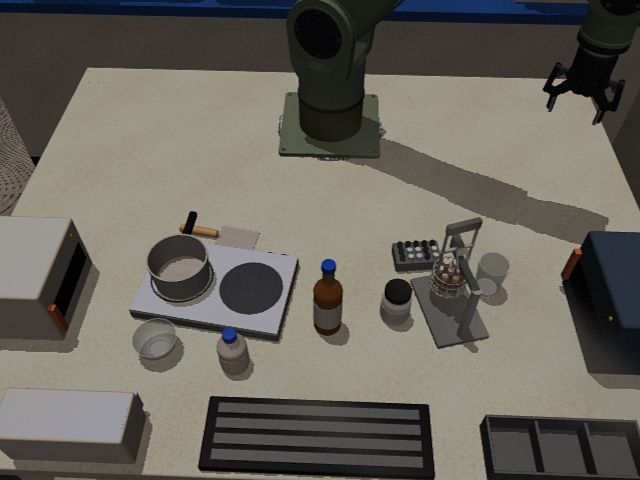

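View pics/side0.png

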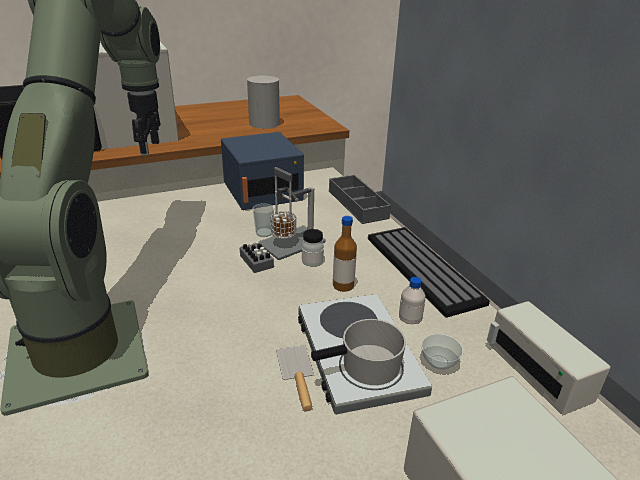

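Run:
```python
from h import *
S=dict(pot_handle=([188.6,224.7],[326.6,353.4]),basket_grip=([463.7,227.6],[282.1,171.9]),basket_bar=([454.6,251.3],[286.1,195.6]),basket_base=([446.5,285.7],[282.7,233.6]),hook_seat=([453.3,249.2],[283.8,198.6]),hook_lip=([460.5,247.5],[287.2,188.5]),stand=([441.1,300.2],[284.1,244.2]),tall_bottle=([327.9,324.1],[343.3,283.9]),beaker=([484.7,284.6],[263.2,232.7]),jar=([392.2,313.9],[312,263.5]),dish=([160.7,348.9],[439.7,361.8]),reagent=([237,362.9],[407.2,319.3]),heat_mark=([251.7,286.6],[347.8,318.6]),vial_rack=([413.8,258.4],[259.7,262.2]))
for k,(a,b) in S.items():
    X=tri([('scene',a),('side',b)]); print(k,X.round(3),(proj('scene',X)-a).round(1),(proj('side',X)-b).round(1))
print('heat',onz('scene',S['heat_mark'][0],.03),onz('side',S['heat_mark'][1],.03))
print('plate',onz('scene',[218,289.2],0))
print('potbase side',onz('side',[370.2,364.9],.03))
for c in['scene','side']:
    V=np.array(ctrl.camera_params(c)['view']);print(c,-V[:3,:3].T@V[:3,3])
```

```text
pot_handle [ 0.457 -0.291  0.09 ] [ 0.6 -0.6] [0.8 0.5]
basket_grip [0.565 0.254 0.23 ] [ 1.2 -1.8] [1. 1.]
basket_bar [0.571 0.246 0.164] [ 0.2 -0.2] [0.1 0.1]
basket_base [0.562 0.253 0.042] [ 0.2 -0.3] [0.2 0.2]
hook_seat [0.562 0.245 0.158] [-0.3  0.4] [-0.2 -0.2]
hook_lip [0.576 0.253 0.182] [ 0.  -0.1] [0. 0.]
stand [0.568 0.25  0.004] [ 1.4 -1.8] [1.3 1. ]
tall_bottle [0.641 0.011 0.005] [ 0.1 -0.1] [0.1 0.1]
beaker [0.53  0.343 0.004] [-0.2  0.3] [-0.2 -0.2]
jar [ 0.607  0.143 -0.003] [-0.2  0.3] [-0.2 -0.2]
dish [ 0.71  -0.317  0.002] [-0.7  0.5] [-0.8 -0.3]
reagent [ 0.729 -0.163 -0.006] [ 0.3 -0.3] [0.3 0.2]
heat_mark [ 0.574 -0.149  0.033] [ 0.1 -0.1] [0.1 0. ]
vial_rack [0.468 0.194 0.006] [-1.1  1.5] [-1.2 -1. ]
heat [ 0.57193373 -0.14945873  0.03      ] [ 0.57504256 -0.14584474  0.03      ]
plate [ 0.56018405 -0.22550339  0.        ]
potbase side [ 0.55272498 -0.29546562  0.03      ]
scene [1.27458753 0.01464032 1.01639596]
side [ 0.13730206 -0.94967541  0.77695117]
```

Run:
```python
from h import *
p,r=pose(); V=np.array(ctrl.camera_params('wrist')['view']); o=-V[:3,:3].T@V[:3,3]
print('cam in tool',r.inv().apply(o-p).round(3),'axes in tool',(r.as_matrix().T@V[:3,:3].T).round(2).tolist(),np.array(ctrl.camera_params('wrist')['K']).round(0).tolist())
Rt=R.from_matrix(np.array([[-1,0,0],[0,1,0],[0,0,-1]]).T)
print(rel([.48,.24,.49],Rt), rel([.457,-.27,.47],Rt))
# stand yaw estimate from scene plate corners
print([onz('scene',q,.01).round(3).tolist() for q in ([412,280],[440,345],[487,333])])
```

```text
cam in tool [ 0.072 -0.     0.031] axes in tool [[-0.0, -0.96, -0.28], [1.0, -0.0, 0.0], [-0.0, -0.28, 0.96]] [[431.0, 0.0, 317.0], [0.0, 431.0, 242.0], [0.0, 0.0, 1.0]]
(array([-323.6, -146.9,  -85.3]), array([ -0. ,  -0. , -26.3])) (array([-529.4, -614.1,  -65.3]), array([ -0. ,  -0. , -26.3]))
[[0.527, 0.188, 0.01], [0.683, 0.233, 0.01], [0.652, 0.329, 0.01]]
```

send_rows:
  series: "1 -324 -147 -85 0 0 -26.3; 1 -324 -147 -85 0 0 -26.3; 1 -324 -147 -85 0 0 -26.3; 1 -324 -147 -85 0 0 -26.3; 1 -324 -147 -85 0 0 -26.3; 1 -324 -147 -85 0 0 -26.3; 1 -324 -147 -85 0 0 -26.3; 1 -324 -147 -85 0 0 -26.3; 1 -324 -147 -85 0 0 -26.3; 1 -324 -147 -85 0 0 -26.3"

```text
time_s: 2.8
eef_pos: [0.4798, 0.2405, 0.4894]
eef_rot: [-0.0, -3.141, -0.0]
force: [-0.5, 1.0, -1.0]
width: 0.085
grip_force: 0.0
```

Run:
```python
from h import *
p,r=pose(); print(p, r.as_matrix().round(3).tolist())
cv2.imwrite('pics/w1.png',ctrl.grab_frame('wrist')[...,::-1])
Z=dict(basket_grip=.226,basket_bar=.164,hook_seat=.16,hook_lip=.183,stand=0.)
for q in Z:
    for a in ctrl.spot_point('wrist',q)[:2]: print(q,np.round(a['xy'],1),round(a['confidence'],2),onz('wrist',a['xy'],Z[q]).round(4))
for a in ctrl.silhouettes('wrist','basket_grip')[:1]: print(a['confidence'],a['mask'].sum(),np.round(a['xy']))
```

```text
[0.47977977 0.24046172 0.48944235] [[-1.0, 0.0, -0.001], [0.0, 1.0, 0.0], [0.001, 0.0, -1.0]]
basket_grip [340.1 376.2] 0.86 [0.5619 0.2558 0.226 ]
basket_bar [333.7 326.8] 0.74 [0.5604 0.2541 0.164 ]
hook_seat [336.9 329.4] 0.71 [0.5649 0.2566 0.16  ]
hook_lip [335.7 358.2] 0.63 [0.5761 0.2546 0.183 ]
0.72 4260 [225. 316.]
```

View pics/w1.png

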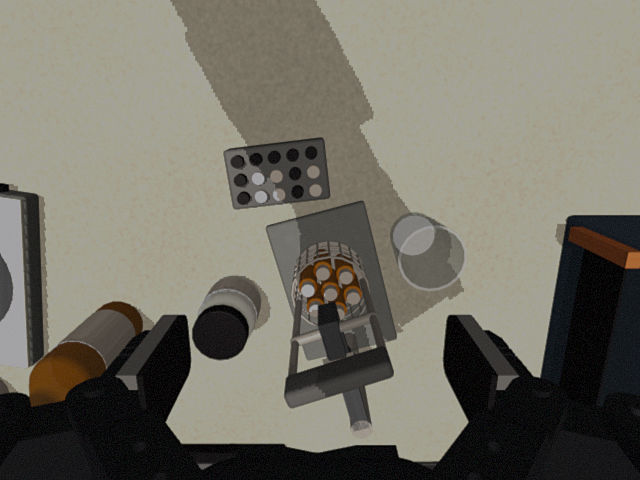

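Run:
```python
from h import *
a,b,c=[onz('wrist',q,.01)[:2] for q in ([267,227],[363,202],[396,333])]
print(a,b,c,'len',np.linalg.norm(b-a),'yaw',np.degrees(np.arctan2(*(-(b-a)*[1,-1])[[0,1]])),np.degrees(np.arctan2((c-b)[1],(c-b)[0])))
im=cv2.imread('pics/w1.png')
for z in(.215,.237):
  u,v=onz('wrist',[286,378],z)[:2],onz('wrist',[388,347],z)[:2]; d=v-u;print(z,u,v,np.linalg.norm(d),np.degrees(np.arctan2(-d[0],d[1])))
yaw=np.radians(17); ex=np.array([np.cos(yaw),np.sin(yaw),0]); ey=np.array([-ex[1],ex[0],0])
# optimise box pose for overlay
C=np.array([.562,.2555,.226])
big=cv2.resize(im[180:440,240:440],None,fx=3,fy=2.3*1,interpolation=cv2.INTER_CUBIC)
S=np.array([3,2.3])
for sz,col in((11,(0,255,0)),(-11,(0,0,255))):
  P=[proj('wrist',C+ex*sx*.006+ey*sy*.034+np.array([0,0,sz/1000])) for sx,sy in((-1,-1),(-1,1),(1,1),(1,-1))]
  print(sz,np.round(P,1).tolist())
  cv2.polylines(big,[np.int32((np.array(P)-[240,180])*S)],True,col,1)
seat=C-[0,0,.066]
for X in (seat-ex*.06-ey*.055-[0,0,.15],seat-ex*.06+ey*.055-[0,0,.15],seat+ex*.11+ey*.055-[0,0,.15],seat,seat+ex*.094):
  cv2.circle(big,tuple(int(i) for i in (proj('wrist',X)-[240,180])*S),4,(255,0,255),1)
cv2.imwrite('pics/c1.png',big)
p=pose()[0]
print(rel([.457,-.27,.45]))
```

```text
[0.52272603 0.1871442 ] [0.49549533 0.2893997 ] [0.6492368 0.3322481] len 0.10581918116074146 yaw 14.911834042508302 15.57338109370376
0.215 [0.57138275 0.22046867] [0.54877638 0.28569071] 0.06902871118360412 19.116639703514995
0.237 [0.55661164 0.22225633] [0.53604407 0.28159617] 0.06280319093830396 19.11663970351487
11 [[284.6, 392.0], [395.2, 362.7], [400.1, 379.7], [290.8, 408.3]]
-11 [[287.0, 371.0], [389.1, 343.5], [393.7, 359.5], [292.7, 386.4]]
(array([  23. , -510.2,   39.7]), array([0., 0., 0.]))
```

View pics/c1.png

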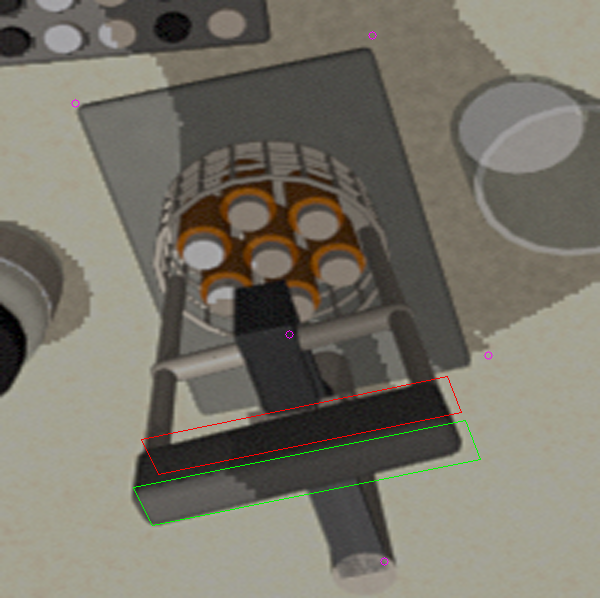

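```bash
cat > fit.py <<'E'
from h import *
from scipy.optimize import least_squares
def model(p,L):
    c,s=np.cos(p[2]),np.sin(p[2]); L=np.array(L); return np.c_[p[0]+c*L[:,0]-s*L[:,1],p[1]+s*L[:,0]+c*L[:,1],L[:,2]]
def fit(L,uv,cam,x0,px=None):
    f=lambda p:(np.array([proj(cam,X) for X in model(p,L)])-uv).ravel()
    r=least_squares(f,x0,loss='soft_l1'); print(r.x[:2].round(4),np.degrees(r.x[2]).round(2),'res',f(r.x).round(1)); return r.x
E
python3 - <<'E'
from fit import *
S=np.array([3,2.3]);O=[240,180]
cr=lambda q:np.array(q)/S+O
fit([[-.06,-.055,.01],[-.06,.055,.01],[.11,.055,.01],[.094,0,.16]],cr([[80,108],[370,48],[470,365],[365,572]]),'wrist',[.56,.25,.28])
fit([[-.06,-.055,.01],[-.06,.055,.01],[.11,.055,.01]],cr([[80,108],[370,48],[470,365]]),'wrist',[.56,.25,.28])
print('grip')
fit([[-.006,-.034,.215],[-.006,.034,.215],[-.006,-.034,.237],[.006,-.034,.237],[.006,.034,.237]],cr([[150,450],[440,385],[135,487],[150,525],[464,450]]),'wrist',[.56,.25,.28])
# cross bar ends on uprights y=+-31 z=.164 
fit([[0,-.031,.164],[0,.031,.164]],cr([[163,372],[402,318]]),'wrist',[.56,.25,.28])
E
```

```text
[0.566  0.2529] 15.17 res [-2.5 -0.2  0.6 -0.6  1.1  0.9 -0.2  0.2]
[0.5661 0.2526] 15.01 res [-2.6 -0.2  0.5 -0.3  0.6  1.2]
grip
[0.5613 0.2547] 19.16 res [-3.9 -3.9  0.3 -6.5 -1.4  1.   0.5  0.6  3.9  1.1]
[0.5639 0.2534] 18.18 res [ 0.9 -0.3 -0.8  0.2]
```

send_rows:
  series: "1 23 -510 40 0 0 0; 1 23 -510 40 0 0 0; 1 23 -510 40 0 0 0; 1 23 -510 40 0 0 0; 1 23 -510 40 0 0 0; 1 23 -510 40 0 0 0; 1 23 -510 40 0 0 0; 1 23 -510 40 0 0 0; 1 23 -510 40 0 0 0; 1 23 -510 40 0 0 0"

```text
time_s: 4.15
eef_pos: [0.457, -0.2601, 0.4506]
eef_rot: [0.001, 3.141, -0.0]
force: [0.6, 0.5, 0.3]
width: 0.0851
grip_force: 0.0
```

send_rows:
  series: "1 0 0 0 0 0 0; 1 0 0 0 0 0 0; 1 0 0 0 0 0 0"

```text
time_s: 4.45
eef_pos: [0.4577, -0.2572, 0.4508]
eef_rot: [-0.001, 3.141, 0.001]
force: [0.2, 0.2, -0.1]
width: 0.0854
grip_force: 0.0
```

Run:
```python
from h import *
p,r=pose(); print(p, r.as_rotvec())
cv2.imwrite('pics/w2.png',ctrl.grab_frame('wrist')[...,::-1])
Z=dict(pot_base=.03,pot_handle=.09,heat_mark=.03,standby_mark=.03)
for q in Z:
    for a in ctrl.spot_point('wrist',q)[:2]: print(q,np.round(a['xy'],1),round(a['confidence'],2),onz('wrist',a['xy'],Z[q]).round(4))
a=ctrl.silhouettes('wrist','heat_mark')
if a:
    m=a[0]['mask'].astype(np.uint8); print('heat mask',a[0]['confidence'],m.sum(),np.round(a[0]['xy']))
    ct=max(cv2.findContours(m,0,1)[0],key=len)[:,0]
    G=np.array([onz('wrist',q,.03)[:2] for q in ct]); 
    from scipy.optimize import least_squares
    f=lambda c:np.hypot(*(G-c).T)-.066
    s=least_squares(f,G.mean(0),loss='soft_l1',f_scale=.001); print('heat circle',s.x,np.median(abs(s.fun)))
```

```text
[ 0.45771684 -0.25720601  0.4507787 ] [-8.74195551e-04  3.14138764e+00  5.32774804e-04]
pot_base [424.6 312.2] 0.72 [ 0.5727 -0.1498  0.03  ]
pot_base [278.6 293.4] 0.57 [ 0.5527 -0.294   0.03  ]
heat_mark [426.4 310. ] 0.62 [ 0.5702 -0.1486  0.03  ]
heat mask 0.61 10863 [417. 304.]
heat circle [ 0.57336724 -0.15175692] 0.0019010462818009888
```

View pics/w2.png

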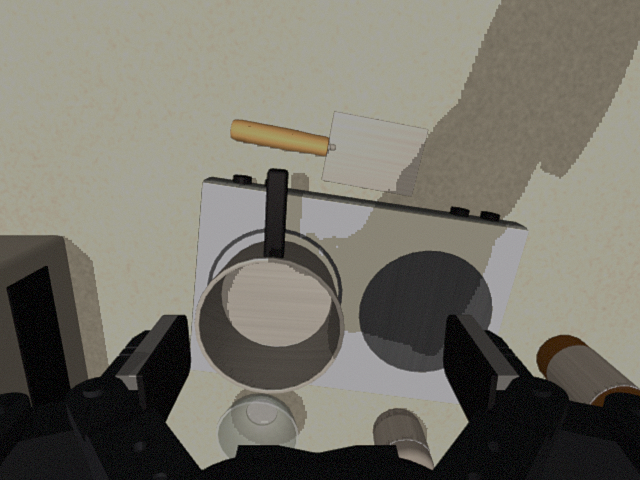

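Run:
```python
from fit import *
W=lambda q,z:onz('wrist',q,z)[:2]
def circ(pts,z,r):
    G=np.array([W(q,z) for q in pts]); s=least_squares(lambda c:np.hypot(*(G-c).T)-r,G.mean(0)); print(s.x.round(4),(s.fun*1000).round(1)); return s.x
print('rim'); rim=circ([[198,325],[344,325],[271,258],[268,390]],.1,.062)
print('disc'); circ([[359,310],[493,300],[430,250],[420,371]],.03,.066)
print('ring'); circ([[210,280],[341,297],[280,230],[232,243]],.03,.066)
for q,z in (([279,170],.097),([275,250],.097)): print('handle',W(q,z))
g=cv2.cvtColor(cv2.imread('pics/w2.png'),6)
for row in (190,205,220,235):
    c=np.where(g[row,255:300]<60)[0]+255; print(row,c.min(),c.max(),W([(c.min()+c.max())/2,row],.097).round(4))
print('plate');fit([[-.1,.155,.03],[-.1,-.155,.03]],np.array([[527,228],[204,179]]),'wrist',[.56,-.22,0])
print(proj('wrist',[.574,-.149,.03]))
```

```text
rim
[ 0.5524 -0.295 ] [-2.  -2.1 -2.  -2.1]
disc
[ 0.5734 -0.1494] [ 0.4  0.4 -0.5 -0.4]
ring
[ 0.5542 -0.2983] [-1.5 -1.4  0.2  0.1]
handle [ 0.42441068 -0.28560381]
handle [ 0.48680839 -0.29028565]
190 266 299 [ 0.4394 -0.2833]
205 266 286 [ 0.4509 -0.2885]
220 265 285 [ 0.4626 -0.2896]
235 265 299 [ 0.4746 -0.2845]
plate
[ 0.5625 -0.2238] -8.55 res [ 5.8  0.3 -3.2 -0.1]
[426.16854459 313.62751611]
```

send_rows:
  series: "1 3 -31 0 0 0 4; 1 3 -31 50 0 0 4; 1 3 -31 100 0 0 4; 1 3 -31 150 0 0 4; 1 3 -31 175 0 0 4; 1 3 -31 190 0 0 4; 1 3 -31 200 0 0 4; 1 3 -31 205 0 0 4; 1 3 -31 205 0 0 4"

```text
time_s: 5.65
eef_pos: [0.4545, -0.2892, 0.2457]
eef_rot: [-0.111, -3.14, 0.0]
force: [-0.5, 0.9, 0.5]
width: 0.0853
grip_force: 0.0
```

Run:
```python
from h import *
s=ctrl.get_state(); print(s['eef_pos'],s['eef_rot'],s['force'])
cv2.imwrite('pics/w3.png',ctrl.grab_frame('wrist')[...,::-1])
g=cv2.imread('pics/w3.png')[150:480,120:520]; cv2.imwrite('pics/w3c.png',g)
```

```text
[ 0.45447258 -0.28915736  0.24572615] [-1.10766684e-01 -3.13962540e+00  2.09313814e-04] [-0.48076428  0.93101434  0.47492091]
```

View pics/w3c.png

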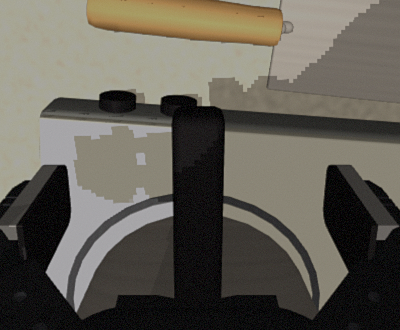

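send_rows:
  series: "-1 0 0 0 0 0 0; -1 0 0 0 0 0 0; -1 0 0 0 0 0 0; -1 0 0 0 0 0 0; -1 0 0 0 0 0 0; -1 0 0 0 0 0 0; -1 0 0 0 0 0 0; -1 0 0 0 0 0 0"

```text
time_s: 6.5
eef_pos: [0.4544, -0.2892, 0.2459]
eef_rot: [0.111, 3.14, -0.0]
force: [-0.7, 0.9, 6.0]
width: 0.015
grip_force: 59.0
```

send_rows:
  series: "-1 -0.2 2 0 0 0 0; -1 -0.5 6 0 0 0 0; -1 -0.9 12 0 0 0 0; -1 -1.4 19 0 0 0 0; -1 -2 27 0 0 0 0; -1 -2.6 35 0 0 0 0; -1 -3.2 43 0 0 0 0; -1 -3.8 51 0 0 0 0; -1 -4.4 59 0 0 0 0; -1 -5 67 0 0 0 0"

```text
time_s: 7.5
eef_pos: [0.4642, -0.2227, 0.2459]
eef_rot: [0.112, 3.139, -0.001]
force: [-0.5, -5.1, 3.4]
width: 0.0148
grip_force: 58.8
```

send_rows:
  series: "-1 -0.7 9 0 0 0 0; -1 -1.4 19 0 0 0 0; -1 -2.2 29 0 0 0 0; -1 -2.9 39 0 0 0 0; -1 -3.7 49 0 0 0 0; -1 -4.4 59 0 0 0 0; -1 -5.1 68 0 0 0 0; -1 -5.6 75 0 0 0 0; -1 -5.9 79 0 0 0 0; -1 -6 80.3 0 0 0 0"

```text
time_s: 8.5
eef_pos: [0.4758, -0.1428, 0.2458]
eef_rot: [0.111, 3.139, -0.001]
force: [-1.7, -6.2, 4.8]
width: 0.0148
grip_force: 59.0
```

send_rows:
  series: "-1 0 0 0 0 0 0; -1 0 0 0 0 0 0"

```text
time_s: 8.7
eef_pos: [0.4759, -0.1429, 0.2458]
eef_rot: [0.111, 3.139, -0.0]
force: [0.7, -3.2, 4.6]
width: 0.0145
grip_force: 59.0
```

Run:
```python
from h import *
s=ctrl.get_state(); print(s['eef_pos'],s['eef_rot'],s['force'],s['time_s'])
for c in('scene','side','wrist'):
    im=ctrl.grab_frame(c)[...,::-1]; cv2.imwrite(f'pics/{c}4.png',im)
    for q in ('pot_base','heat_mark'):
        for a in ctrl.spot_point(c,q)[:2]: print(c,q,np.round(a['xy'],1),round(a['confidence'],2),onz(c,a['xy'],.03).round(4))
a=cv2.imread('pics/scene4.png')[215:335,110:320]; b=cv2.imread('pics/side4.png')[255:415,270:450]
A=cv2.resize(a,(790,400),interpolation=2)
a=cv2.resize(a,(399,400)[::1],interpolation=2); b=cv2.resize(b,(400,400),interpolation=2)
cv2.imwrite('pics/c4.png',np.hstack([a,b]))
```

```text
[ 0.47585814 -0.1429396   0.24580815] [ 1.10954578e-01  3.13917798e+00 -2.30649798e-04] [ 0.69781781 -3.20339059  4.6304711 ] 8.7
scene pot_base [251.4 288.3] 0.86 [ 0.5763 -0.1496  0.03  ]
scene pot_base [182.2 276. ] 0.47 [ 0.5504 -0.2989  0.03  ]
side pot_base [348.7 320.6] 0.96 [ 0.5738 -0.153   0.03  ]
```

View pics/c4.png

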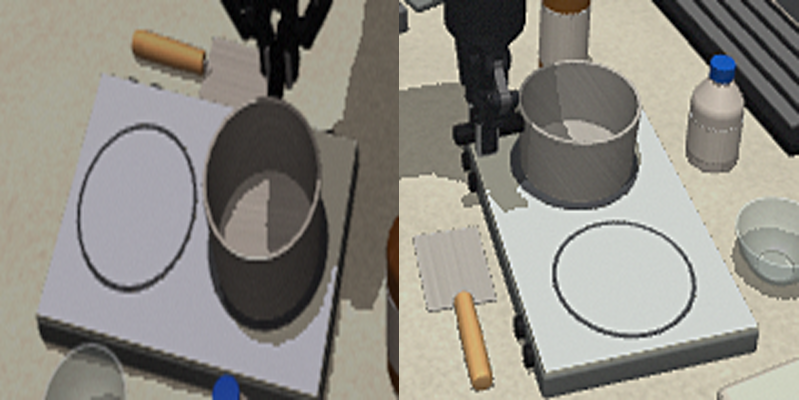

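Run:
```python
from fit import *
sc=lambda q:[110+q[0]/1.9,215+q[1]/3.3333]
sd=lambda q:[270+(q[0]-399)/2.2222,255+q[1]/2.5]
def circ(c,pts,z,r,t=None):
    G=np.array([onz(c,q,z)[:2] for q in pts]); s=least_squares(lambda c:np.hypot(*(G-c).T)-r,[.56,-.2]); print(s.x.round(4),(s.fun*1000).round(1)); return s.x
def edges(c,cen):  # ring line: darkest along radial rays
    g=cv2.GaussianBlur(cv2.imread(f'pics/{c}4.png',0),(0,0),.7); pts=[]
    for t in np.linspace(0,2*np.pi,72,endpoint=False):
        rr=np.arange(.056,.074,.0005)
        v=[cv2.getRectSubPix(g,(1,1),tuple(map(float,proj(c,[cen[0]+r*np.cos(t),cen[1]+r*np.sin(t),.03]))))[0,0] for r in rr]
        i=int(np.argmin(v)); 
        if 3<i<len(rr)-4: pts.append(proj(c,[cen[0]+rr[i]*np.cos(t),cen[1]+rr[i]*np.sin(t),.03]))
    G=np.array([onz(c,q,.03)[:2] for q in pts]); s=least_squares(lambda p:np.hypot(*(G-p[:2]).T)-p[2],[*cen,.065],loss='soft_l1',f_scale=.001); print(c,len(pts),s.x.round(4),np.median(abs(s.fun)*1e3)); return s.x
R1=circ('scene',[sc(q) for q in([79,215],[196,195],[145,124],[128,290])],.03,.065)
R2=circ('side',[sd(q) for q in([553,268],[694,280],[622,221],[628,336])],.03,.065)
edges('scene',R1);edges('side',R2)
print('disc scene');circ('scene',[sc(q) for q in([209,270],[327,262],[268,328],[225,308],[310,310])],.03,.066)
print('disc side');circ('side',[sd(q) for q in([512,165],[575,209],[530,195],[636,180])],.03,.066)
print('rim scene');circ('scene',[sc(q) for q in([205,182],[321,175],[270,97],[260,261])],.1,.062)
print('rim side');circ('side',[sd(q) for q in([518,98],[641,102],[580,60],[578,147])],.1,.062)
# plate direction: front corners/ top edge from scene crop: long edge far-from-robot (38,318)-(320,395)
for n,f,c,e in(('scene',sc,'scene',([40,317],[322,393])),('side',sd,'side',([541,366],[470,130])),('side',sd,'side',([757,325],[640,100]))):
    a,b=[onz(c,f(q),.03)[:2] for q in e]; print(a,b,np.linalg.norm(a-b),'dir',((b-a)/np.linalg.norm(b-a)).round(3))
```

```text
[ 0.551  -0.2981] [-0.9 -0.9  0.2  0.2]
[ 0.5538 -0.2966] [-0.3 -0.3  0.2  0.2]
scene 72 [ 0.5505 -0.2999  0.0639] 0.3151799326526761Traceback (most recent call last):
  File "<stdin>", line 16, in <module>
  File "<stdin>", line 10, in edges
  File "h.py", line 17, in proj
    p=ctrl.camera_params(c); q=np.array(p['K'])@(np.array(p['view'])@np.r_[X,1])[:3]; return q[:2]/q[2]
ValueError: time passes only in moves, steps and waits
```

```bash
sed -i 's/^from cell import ctrl/from cell import ctrl as _c\nclass C:\n    P={}\n    def __getattr__(s,n): return getattr(_c,n)\n    def camera_params(s,c):\n        if c not in s.P: s.P[c]=_c.camera_params(c)\n        return s.P[c]\nctrl=C()/' h.py
python3 - <<'E'
from fit import *
sc=lambda q:[110+q[0]/1.9,215+q[1]/3.3333]
sd=lambda q:[270+(q[0]-399)/2.2222,255+q[1]/2.5]
def circ(c,pts,z,r,t=None):
    G=np.array([onz(c,q,z)[:2] for q in pts]); s=least_squares(lambda c:np.hypot(*(G-c).T)-r,[.56,-.2]); print(s.x.round(4),(s.fun*1000).round(1)); return s.x
def edges(c,cen):
    g=cv2.GaussianBlur(cv2.imread(f'pics/{c}4.png',0),(0,0),.7); pts=[]
    for t in np.linspace(0,2*np.pi,72,endpoint=False):
        rr=np.arange(.056,.074,.0005)
        v=[cv2.getRectSubPix(g,(1,1),tuple(map(float,proj(c,[cen[0]+r*np.cos(t),cen[1]+r*np.sin(t),.03]))))[0,0] for r in rr]
        i=int(np.argmin(v)); 
        if 3<i<len(rr)-4: pts.append(proj(c,[cen[0]+rr[i]*np.cos(t),cen[1]+rr[i]*np.sin(t),.03]))
    G=np.array([onz(c,q,.03)[:2] for q in pts]); s=least_squares(lambda p:np.hypot(*(G-p[:2]).T)-p[2],[*cen,.065],loss='soft_l1',f_scale=.001); print(c,len(pts),s.x.round(4),np.median(abs(s.fun)*1e3)); return s.x
edges('scene',[.551,-.298]);edges('side',[.5538,-.2966])
print('disc scene');circ('scene',[sc(q) for q in([209,270],[327,262],[268,328],[225,308],[310,310])],.03,.066)
print('disc side');circ('side',[sd(q) for q in([512,165],[575,209],[530,195],[636,180])],.03,.066)
print('rim scene');circ('scene',[sc(q) for q in([205,182],[321,175],[270,97],[260,261])],.1,.062)
print('rim side');circ('side',[sd(q) for q in([518,98],[641,102],[580,60],[578,147])],.1,.062)
for n,f,c,e in(('scene',sc,'scene',([40,317],[322,393])),('side',sd,'side',([541,366],[470,130])),('side',sd,'side',([757,325],[640,100]))):
    a,b=[onz(c,f(q),.03)[:2] for q in e]; print(a,b,np.linalg.norm(a-b),'dir',((b-a)/np.linalg.norm(b-a)).round(3))
E
```

```text
scene 72 [ 0.5505 -0.3     0.0639] 0.3555269850061757
side 72 [ 0.5534 -0.2963  0.064 ] 0.4231814763254599
disc scene
[ 0.5742 -0.1489] [ 1.3 -0.8 -2.3 -0.1  2.9]
disc side
[ 0.5766 -0.1492] [-1.1 -0.6  1.2 -0.3]
rim scene
[ 0.5766 -0.1493] [-1.7 -1.7 -0.7 -0.6]
rim side
[ 0.576  -0.1527] [-0.8 -0.7  1.9  1.8]
[ 0.6393502  -0.38551023] [ 0.68041109 -0.08274152] 0.3055403239223723 dir [0.134 0.991]
[ 0.44389932 -0.35434737] [ 0.49325172 -0.06772048] 0.2908446916204856 dir [0.17  0.985]
[ 0.63779574 -0.38856352] [ 0.68455475 -0.09257307] 0.2996610547500773 dir [0.156 0.988]
```

send_rows:
  series: "1 0 0 0 0 0 0; 1 0 0 0 0 0 0; 1 0 0 0 0 0 0; 1 0 0 0 0 0 0; 1 0 0 0 0 0 0; 1 0 0 0 0 0 0; 1 0 0 -20 0 0 0; 1 0 0 -60 0 0 0; 1 0 0 -100 0 0 0; 1 0 0 -150 0 0 0"

```text
time_s: 10.15
eef_pos: [0.4754, -0.1429, 0.3967]
eef_rot: [-0.111, -3.138, -0.001]
force: [1.3, 0.5, 0.7]
width: 0.0852
grip_force: 0.0
```

send_rows:
  series: "1 -59 402 -74 0 0 70; 1 -59 402 -74 0 0 70; 1 -59 402 -74 0 0 70; 1 -59 402 -74 0 0 70; 1 -59 402 -74 0 0 70; 1 -59 402 -74 0 0 70; 1 -59 402 -74 0 0 70; 1 -59 402 -74 0 0 70; 1 -59 402 -74 0 0 70; 1 -59 402 -74 0 0 70"

```text
time_s: 11.15
eef_pos: [0.5627, 0.2562, 0.469]
eef_rot: [-1.888, -2.51, 0.001]
force: [-0.3, -1.2, -0.3]
width: 0.0853
grip_force: 0.0
```

Run:
```python
from h import *
s=ctrl.get_state(); print(s['eef_pos'],pose()[1].as_matrix().round(3).tolist(),s['time_s'],s['joints'].round(2) if hasattr(s['joints'],'round') else s['joints'])
cv2.imwrite('pics/w5.png',ctrl.grab_frame('wrist')[...,::-1])
Z=dict(basket_grip=.226,basket_bar=.164,hook_seat=.16,hook_lip=.183)
for q in Z:
    for a in ctrl.spot_point('wrist',q)[:2]: print(q,np.round(a['xy'],1),round(a['confidence'],2),onz('wrist',a['xy'],Z[q]).round(4))
```

```text
[0.56267363 0.25617754 0.46903144] [[-0.277, 0.961, -0.001], [0.961, 0.277, -0.0], [0.0, -0.001, -1.0]] 11.15 [-0.62  0.74  0.32  1.2  -0.23  1.23 -0.02]
basket_grip [319.5 264.2] 0.73 [0.5646 0.2509 0.226 ]
basket_bar [317.9 230.2] 0.82 [0.5634 0.2526 0.164 ]
hook_seat [324.9 234.6] 0.64 [0.569  0.2499 0.16  ]
hook_lip [336.9 241.7] 0.73 [0.5752 0.2536 0.183 ]
hook_lip [330.3 294.5] 0.68 [0.5813 0.2186 0.183 ]
```

View pics/w5.png

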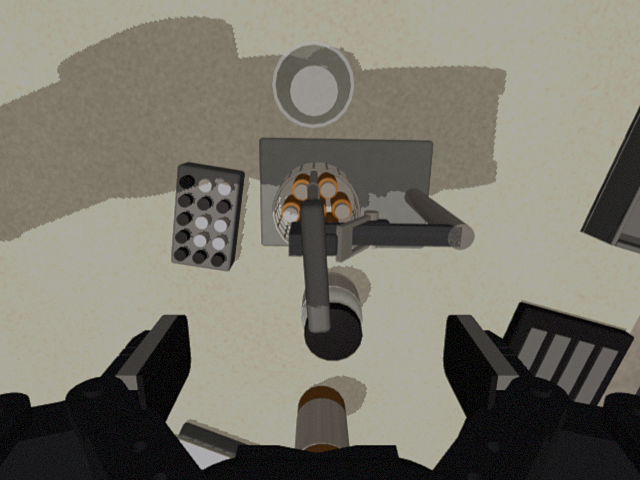

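Run:
```python
from fit import *
for q in([316,265],[313,202],[318,328]): print(onz('wrist',q,.237))
g=cv2.imread('pics/w5.png',0)
print(g[215,295:335].tolist()); print(g[270,290:345].tolist())
fit([[-.06,.055,.01],[.11,.055,.01],[-.06,-.055,.01]],np.array([[260.5,139],[433,142],[262,245.5]]),'wrist',[.56,.25,.28])
fit([[.094,0,.16]]*2,np.array([[464,237.]]*2),'wrist',[.56,.25,.28])
p,r=pose();print(p,np.degrees(np.arctan2(r.as_matrix()[1,1],r.as_matrix()[0,1])))
```

```text
[0.56215517 0.25316966 0.237     ]
[0.55211301 0.2832832  0.237     ]
[0.57261707 0.22015899 0.237     ]
[158, 162, 162, 132, 93, 49, 48, 57, 55, 62, 63, 66, 68, 63, 67, 69, 64, 66, 65, 68, 71, 65, 68, 70, 64, 61, 58, 53, 48, 65, 68, 45, 34, 39, 35, 34, 36, 43, 61, 72]
[163, 166, 167, 167, 167, 168, 169, 166, 167, 167, 169, 167, 172, 152, 75, 44, 51, 55, 62, 66, 64, 65, 63, 67, 70, 62, 68, 67, 65, 68, 68, 72, 61, 64, 61, 57, 45, 63, 116, 124, 119, 115, 116, 118, 118, 120, 119, 121, 117, 120, 122, 123, 126, 124, 124]
[0.5679 0.2481] 14.78 res [-0.7 -0.6  2.  -0.1 -0.3  1.5]
[0.5693 0.2475] 16.02 res [-0. -0. -0. -0.]
[0.56307935 0.25259632 0.46981014] 15.896029910087206
```

send_rows:
  series: "1 4.4 0 20 0 0 -2.3; 1 4.4 0 50 0 0 -2.3; 1 4.4 0 75 0 0 -2.3; 1 4.4 0 85 0 0 -2.3; 1 4.4 0 89 0 0 -2.3; 1 4.4 0 89 0 0 -2.3; 1 4.4 0 89 0 0 -2.3"

```text
time_s: 12.1
eef_pos: [0.562, 0.2579, 0.3817]
eef_rot: [1.841, 2.545, 0.002]
force: [-0.6, -0.3, 0.0]
width: 0.0853
grip_force: 0.0
```

Run:
```python
from h import *
s=ctrl.get_state(); print(s['eef_pos'],s['force'],s['time_s'])
g=ctrl.grab_frame('wrist')[...,::-1]; cv2.imwrite('pics/w6.png',g[120:480,110:530])
```

```text
[0.56195051 0.25791364 0.38171386] [-0.60466254 -0.25443185  0.00865481] 12.1
```

View pics/w6.png

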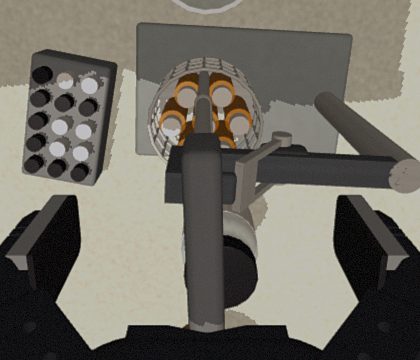

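send_rows:
  series: "-1 0 0 0 0 0 0; -1 0 0 0 0 0 0; -1 0 0 0 0 0 0; -1 0 0 0 0 0 0; -1 0 0 0 0 0 0; -1 0 0 0 0 0 0; -1 0 0 0 0 0 0; -1 0 0 0 0 0 0; -1 0 0 0 0 0 0"

```text
time_s: 13.05
eef_pos: [0.5618, 0.258, 0.3807]
eef_rot: [1.841, 2.546, -0.0]
force: [-1.5, -0.1, 3.3]
width: 0.011
grip_force: 59.8
```

send_rows:
  series: "-1 0 0 -1.5 0 0 0; -1 -0.2 4 -1.5 0 0 0.5; -1 -0.4 8 -1.5 0 0 1; -1 -0.6 12 -1.5 0 0 1.5; -1 -0.8 16 -1.5 0 0 2; -1 -1 20 -1.5 0 0 2.5; -1 -1.1 23 -1.5 0 0 2.5; -1 -1.3 26 -1.5 0 0 2.5; -1 -1.4 29 -1.5 0 0 2.5; -1 -1.4 29 -1.5 0 0 2.5"

```text
time_s: 14.05
eef_pos: [0.5899, 0.2659, 0.382]
eef_rot: [-1.896, -2.505, 0.0]
force: [-1.6, 0.3, -4.0]
width: 0.0111
grip_force: 58.7
```

Run:
```python
from h import *
s=ctrl.get_state(); print(s['eef_pos'],s['force'],s['ft_torque'],s['time_s'])
a=ctrl.grab_frame('side')[...,::-1][140:270,230:350]; b=ctrl.grab_frame('wrist')[...,::-1][120:480,110:510]
cv2.imwrite('pics/c7.png',np.hstack([cv2.resize(a,(390,420),interpolation=2),cv2.resize(b,(400,420))]))
```

```text
[0.58993544 0.26586686 0.38197208] [-1.61296253  0.3074148  -3.9750551 ] [-0.12412781  0.61079185 -0.08983351] 14.05
```

View pics/c7.png

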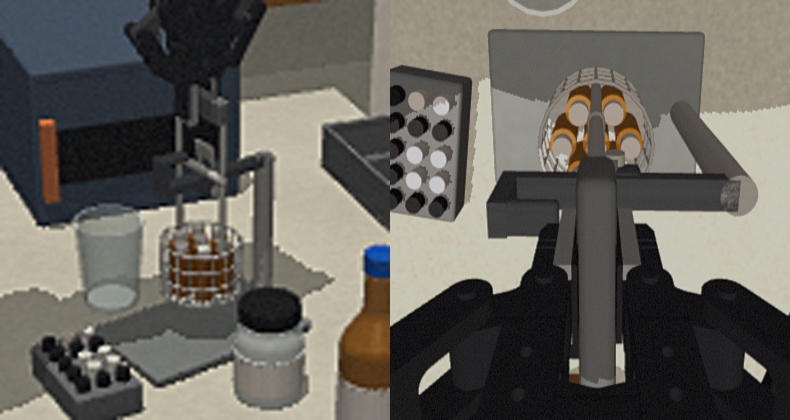

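send_rows:
  series: "-1 0 0 -3 0 0 0; -1 0 0 -6 0 0 0; -1 0 0 -9 0 0 0; -1 0 0 -12 0 0 0; -1 0 0 -15 0 0 0; -1 0 0 -18 0 0 0"

```text
time_s: 14.75
eef_pos: [0.5898, 0.2658, 0.4005]
eef_rot: [1.896, 2.505, 0.0]
force: [-2.4, -1.1, -4.2]
width: 0.0107
grip_force: 58.7
```

send_rows:
  series: "-1 0 0 -4 0 0 0; -1 0 0 -8 0 0 0; -1 0 0 -12 0 0 0; -1 0 0 -15 0 0 0; -1 0 0 -17 0 0 0; -1 0 0 -17 0 0 0"

```text
time_s: 15.35
eef_pos: [0.5898, 0.2658, 0.4174]
eef_rot: [1.896, 2.505, 0.001]
force: [-0.2, 0.2, -2.3]
width: 0.0112
grip_force: 58.9
```

send_rows:
  series: "-1 0 -3 0 0 0 0; -1 0 -8 0 0 0 0; -1 0 -14 0 0 0 0; -1 0 -20 0 0 0 0; -1 0 -26 0 0 0 0; -1 0 -32 0 0 0 0; -1 0 -38 0 0 0 0; -1 0 -44 0 0 0 0; -1 0 -50 0 0 0 0"

```text
time_s: 16.25
eef_pos: [0.5411, 0.2521, 0.4172]
eef_rot: [1.896, 2.505, -0.0]
force: [0.1, -0.4, -4.0]
width: 0.011
grip_force: 58.8
```

send_rows:
  series: "-1 0 -6 0 0 0 0; -1 0 -12 0 0 0 0; -1 0 -20 0 0 0 0; -1 0 -28 0 0 0 0; -1 0 -36 0 0 0 0; -1 0 -44 0 0 0 0; -1 0 -50 0 0 0 0; -1 0 -54 0 0 0 0; -1 0 -56 0 0 0 0; -1 0 -56 0 0 0 0"

```text
time_s: 17.25
eef_pos: [0.4877, 0.237, 0.4172]
eef_rot: [1.896, 2.505, -0.0]
force: [0.3, -0.4, -3.1]
width: 0.0114
grip_force: 58.8
```

send_rows:
  series: "-1 0 0 -10 0 0 0; -1 0 0 -30 0 0 0; -1 -8 -2 -50 0 0 0; -1 -28 -7 -60 0 0 0; -1 -58 -15 -60 0 0 0; -1 -92 -24 -60 0 0 0; -1 -127 -33 -60 0 0 0; -1 -162 -42 -60 0 0 0; -1 -197 -51 -60 0 0 0; -1 -232 -60 -60 0 0 0"

```text
time_s: 18.25
eef_pos: [0.4929, -0.0041, 0.4779]
eef_rot: [1.896, 2.504, 0.0]
force: [0.9, -0.2, -3.3]
width: 0.0114
grip_force: 58.8
```

send_rows:
  series: "-1 -32 -8 0 0 0 0; -1 -60 -15 0 0 0 0; -1 -85 -22 0 0 0 0; -1 -107 -10 0 0 0 0; -1 -125 8 0 0 0 0; -1 -143 22 0 0 0 0; -1 -156 32 0 0 0 0; -1 -162 37 0 0 0 0; -1 -164.8 38.7 0 0 0 0; -1 -164.8 38.7 0 0 0 0"

```text
time_s: 19.25
eef_pos: [0.5748, -0.1506, 0.4773]
eef_rot: [-1.896, -2.505, 0.0]
force: [-0.8, 0.5, -2.7]
width: 0.0115
grip_force: 58.8
```

Run:
```python
from h import *
s=ctrl.get_state(); print(s['eef_pos'],s['eef_rot'],s['force'],s['time_s'],s['width'])
ob={}
for c in('scene','side','wrist'):
    im=ctrl.grab_frame(c)[...,::-1]; cv2.imwrite(f'pics/{c}8.png',im)
    for q,z in (('basket_base',.142),('pot_base',.03),('basket_grip',s['eef_pos'][2]-.155)):
        for a in ctrl.spot_point(c,q)[:1]: ob[c,q]=a['xy']; print(c,q,np.round(a['xy'],1),round(a['confidence'],2),onz(c,a['xy'],z).round(4))
for q in('basket_base','pot_base','basket_grip'):
    if ('scene',q) in ob and ('side',q) in ob: print(q,tri([('scene',ob['scene',q]),('side',ob['side',q])]).round(4))
print(rel([.575,-.1507,.48]))
```

```text
[ 0.57480491 -0.15055772  0.47734602] [-1.89607123e+00 -2.50484431e+00  1.69418384e-04] [-0.75582092  0.52332797 -2.73544024] 19.25 0.011518059262966856
scene basket_base [244.9 256.8] 0.61 [ 0.5823 -0.1518  0.142 ]
scene basket_grip [483.2 286.6] 0.53 [0.7668 0.2375 0.3223]
side basket_base [351.4 281.8] 0.91 [ 0.5711 -0.158   0.142 ]
side pot_base [348.4 321.7] 0.95 [ 0.5715 -0.1562  0.03  ]
side basket_grip [357.2 204.2] 0.86 [ 0.5778 -0.1475  0.3223]
wrist basket_base [315.1 225.7] 0.64 [ 0.5748 -0.1558  0.142 ]
wrist basket_grip [321.4 361.5] 0.63 [ 0.5774 -0.1551  0.3223]
basket_base [ 0.5759 -0.152   0.1358]
basket_grip [0.7246 0.2285 0.1737]
(array([-0.1,  0. , -2.8]), array([0., 0., 0.]))
```

send_rows:
  series: "-1 0 0 10 0 0 0; -1 0 0 28 0 0 0; -1 0 0 46 0 0 0; -1 0 0 64 0 0 0; -1 0 0 80 0 0 0; -1 0 0 92 0 0 0; -1 0 0 99 0 0 0; -1 0 0 102 0 0 0; -1 0 0 104 0 0 0; -1 0 0 104 0 0 0"

```text
time_s: 20.85
eef_pos: [0.575, -0.1507, 0.3733]
eef_rot: [1.896, 2.505, -0.0]
force: [0.2, 1.0, -2.9]
width: 0.0109
grip_force: 58.8
```

send_rows:
  series: "-1 0 0 0.5 0 0 0; -1 0 0 1 0 0 0; -1 0 0 1.5 0 0 0; -1 0 0 2 0 0 0; -1 0 0 2 0 0 0"

```text
time_s: 21.35
eef_pos: [0.575, -0.1507, 0.3711]
eef_rot: [-1.896, -2.505, 0.0]
force: [-0.4, -0.3, -3.8]
width: 0.0108
grip_force: 58.8
```

send_rows:
  series: "-1 0 0 0.5 0 0 0; -1 0 0 1 0 0 0; -1 0 0 1.3 0 0 0; -1 0 0 1.3 0 0 0"

```text
time_s: 21.75
eef_pos: [0.575, -0.1508, 0.37]
eef_rot: [1.896, 2.505, -0.0]
force: [-0.5, -0.1, -0.5]
width: 0.0113
grip_force: 59.4
```

send_rows:
  series: "-1 0 0 0.3 0 0 0; -1 0 0 0.5 0 0 0; -1 0 0 0.5 0 0 0; -1 0 0 0.5 0 0 0"

```text
time_s: 22.15
eef_pos: [0.575, -0.1509, 0.37]
eef_rot: [1.896, 2.504, 0.0]
force: [-1.4, -0.4, 6.7]
width: 0.0112
grip_force: 60.6
```

send_rows:
  series: "-0.6 0 0 0 0 0 0; -0.4 0 0 0 0 0 0; -0.1 0 0 0 0 0 0; 0.3 0 0 0 0 0 0; 0.5 0 0 0 0 0 0; 0.5 0 0 0 0 0 0; 0.5 0 0 0 0 0 0; 0.5 0 0 -4 0 0 0; 0.5 0 0 -12 0 0 0; 0.5 0 0 -25 0 0 0"

```text
time_s: 23.15
eef_pos: [0.5749, -0.1507, 0.3948]
eef_rot: [-1.896, -2.505, 0.001]
force: [0.9, 0.0, 0.1]
width: 0.0638
grip_force: 0.0
```

send_rows:
  series: "0.5 0 0 -20 0 0 0; 0.5 0 0 -50 0 0 0; 0.5 0 0 -90 0 0 0; 0.5 0 0 -130 0 0 0; 0.5 60 -60 -140 0 0 0; 0.5 90 -90 -140 0 0 0; 0.5 120 -120 -140 0 0 0; 0.5 120 -120 -140 0 0 0; 0.5 120 -120 -140 0 0 0; 0.5 120 -120 -140 0 0 0"

```text
time_s: 24.15
eef_pos: [0.4269, -0.0678, 0.5351]
eef_rot: [1.895, 2.504, 0.001]
force: [-0.1, -0.6, -0.5]
width: 0.0642
grip_force: 0.0
```

Run:
```python
from h import *
s=ctrl.get_state(); print(s['eef_pos'],s['force'],s['time_s'],s['width'])
ob={}
for c in('scene','side'):
    im=ctrl.grab_frame(c)[...,::-1]; cv2.imwrite(f'pics/{c}9.png',im)
    for q in ('basket_base','basket_grip','basket_bar','pot_base','pot_handle','tall_bottle','beaker','jar','dish','reagent'):
        a=ctrl.spot_point(c,q)
        if a: ob[c,q]=a[0]['xy']; print(c,q,np.round(a[0]['xy'],1),round(a[0]['confidence'],2))
for q in sorted({k[1] for k in ob}):
    if ('scene',q) in ob and ('side',q) in ob: print(q,tri([('scene',ob['scene',q]),('side',ob['side',q])]).round(4))
for c in('scene','side'):
  print(c,'expect grip',proj(c,[.575,-.1508,.215]).round(1),'base',proj(c,[.575,-.151,.035]).round(1))
```

```text
[ 0.42694347 -0.06778162  0.5351111 ] [-0.14860249 -0.55782365 -0.50993839] 24.15 0.06421784008270327
scene basket_base [248.3 286.6] 0.82
scene basket_grip [237.4 228.1] 0.86
scene basket_bar [242.  251.3] 0.94
scene pot_base [442.  299.4] 0.72
scene pot_handle [258.4 235.6] 0.83
scene tall_bottle [328.5 323.4] 0.69
scene beaker [483.9 287.5] 0.96
scene jar [393.2 316.2] 0.78
scene dish [157.8 349.4] 0.89
scene reagent [232.6 363. ] 0.78
side basket_base [350.1 319.5] 0.89
side basket_grip [357.4 253. ] 0.72
side basket_bar [353.8 275. ] 0.63
side pot_base [357.1 252.5] 0.39
side pot_handle [308.  303.4] 0.8
side tall_bottle [342.8 284.2] 0.64
side beaker [265. 233.] 0.57
side jar [312.3 261.5] 0.68
side dish [438.9 365.1] 0.94
side reagent [407.6 319.4] 0.89
basket_bar [ 0.5785 -0.1556  0.1554]
basket_base [ 0.5757 -0.1557  0.0348]
basket_grip [ 0.5771 -0.1605  0.2167]
beaker [0.5352 0.3412 0.0026]
dish [ 0.7076 -0.3229 -0.0024]
jar [ 0.6111  0.1463 -0.0013]
pot_base [0.6878 0.1681 0.0647]
pot_handle [ 0.4819 -0.138   0.0922]
reagent [ 0.7286 -0.1691 -0.0032]
tall_bottle [0.6392 0.0122 0.0045]
scene expect grip [242.1 228.8] base [250.6 286.4]
side expect grip [353.5 251. ] base [348.9 318.2]
```

```bash
python3 -c "
from cell import ctrl
print(ctrl.sign_off())"
```

```text
the job is handed in; nothing more can be done
None
```

The pot is on the dark disc, centred to within about 2–3 mm by my measurements, the basket stands upright inside it, the gripper is clear of everything, and the job was handed in at about 25 s; the hand-in gave no verdict.

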